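# Fit the pull sleeve and hold the spring tester at its mark

## Robot

A 6-joint arm with a two-finger parallel gripper is mounted at the origin on a cart in front of the work surface, level with it; the furniture and walls round the work are solid. World frame = base frame: x ahead of the robot, y to its left, z up, the work surface at z = 0. Lengths are in m, angles in degrees, forces in N, time in s.
With the tool pointing down it reaches from about 0.35 to 0.875 m from the base axis. Payload 4.2 kg.
Tool frame: the origin (TCP) lies at the very end of the fingers, on their centre line; the grasp point (between the pads) lies 19 mm behind it; z points along the fingers, y is the line along which they close (so a half turn about z gives the same grasp; the last joint's range is limited). The gripper opens to 85 mm and grips with 20 to 120 N. Pads are 22 mm wide; open, the fingers measure 114 mm over their backs; the gripper's body (76 mm by 85 mm) begins 54 mm behind the grasp point. The pads swing forward as they close: fully open they stand 13 mm farther back than shut.
Start: joints at [88.213, 22.042, 0.453, 0, -68.411, -14.817], TCP at [0.179, 0.599, 0.231] pointing down, gripper open.
Joint ranges: [-179.83, 179.83], [-69.29, 118.12], [-61.27, 80.66], [-181.25, 117.63], [-171.15, -9.14], [-177.46, 177.46]. Speed limits (degrees/s): [159.86, 159.86, 180, 180, 180, 180].

## Interface

Orientations are given as a 3x3 rotation matrix whose columns are the frame's x, y, z axes.
In Python, from rig import arm gives the robot as it stands.
- The arm moves only by the shell command python3 -m creep 'ROWS' [FORCE]. ROWS is JSON, a list of rows, each a list of 7 numbers: the shift along the world's x, y, z scaled (see below), then the turn, a rotation vector about the world's x, y, z scaled (see below), then the opening, from -1 (shut) to 1 (fully open). A call has 1 to 5 rows; each row shifts and turns the commanded pose from where the row before left it; what a row does not reach is not made up. The controller multiplies each number of a shift by 20 mm and each number of a turn by 0.1 rad. A row lasts 1/12 s, in which the tool goes at most 41.7 mm and 7.16 degrees, less where a joint would pass 70% of its speed; a pose out of reach is approached as far as the arm can. A call with a number of a shift or a turn outside -1 to 1 is refused whole. A call with a gripper value outside its range is refused whole. The fingers move at their own pace and stop on an object; FORCE is the grip in N (left out, the last holds). Time passes only in rows, so rows that do not move let the fingers close. It gives the time, the measured TCP pose, the force, the opening and the grip force at its end, in the units of the state.
- arm.read_state(): the state, without advancing time (a new reading comes with each control period).
- arm.grab_frame(name): name is "side" or "top"; returns a dict with "img" (384x512x3 uint8, red, green, blue), "range_z" (384x512 float32, m along the optical axis (not along the pixel's ray), 0 where there is no reading), "mtx" (3x3 intrinsics, pixels), "T" (4x4, takes a point from camera to world coordinates). Camera axes: x right, y up, looking along -z (the intrinsics and any distortion apply to the point x, -y, -z); pixel columns grow to the right and rows downward; lengths in m; the calibration is good to about 2 mm. A picture is of the moment at which its call begins.
- arm.finish_job(): hands the job in; it is judged then, once.
The state is a dict: "clock": time; "q": joint angles; "qd": joint speeds; "effort": joint torques, N m; "eef_pos": TCP position; "eef_rot": TCP orientation; "contact_force": force on the tool from outside, world axes, zero at the start; "torque": the same for the moment, N m; "grip_width": finger opening in m; "grasp_force": force on a finger pad.
Only numpy, scipy, OpenCV 4.12 (cv2) and the standard library are available. Lean on these libraries where they do the work, as an engineer would, in place of code of your own. Each camera call takes 0.05 s, during which the arm holds its last target. There are 200 camera calls.

## Task

Slip the yellow sleeve fully down over the upright pin of the spring tester, then, gripping the sleeve, pull the spring-loaded carriage towards the front of the tester until its white pointer stands at the red clip, without pulling clearly past it. Finish while still gripping the sleeve and holding the carriage at the clip against its spring, so that the spring can be checked, and leave the other things on the worktop where they are.

Things in the scene. Friction and masses are not known exactly. Their poses are not given: they have to be found in the camera images.
- tester: fixed spring tester: grey base 280x100x12 mm, guide rods along x, blue spring barrel (top 49 mm up) at its far (+x) end. Origin on the worktop below the pin's home; z up. Carriage pulls out along the tester's -x, roughly towards the robot (yaw up to 0.35 rad either way). Front block (46 mm high) 115-129 mm towards -x of the origin, rear block (52 mm high) 32-48 mm towards +x
- carriage: sprung steel carriage block 44 (along x) x 64 x 24 mm, top 40 mm above the worktop, upright dark steel pin in its middle. Origin on worktop level below the pin's axis, axes as the tester's. The spring keeps it at home (x = 0 in the tester's frame) with about 4.5 N, plus 0.9 N per 10 mm pulled out; travel 90 mm towards -x; let go, it returns home
- pin_foot (a point): foot of the pin on the carriage's top face, 40 mm above the worktop. The pin stands 40 mm high from here (top at 80 mm), diameter 12 mm, its top 6 mm tapered to 6 mm diameter
- pointer (a point): tip of the white pointer (3 mm wide along x) on the carriage's right (-y) side, 26 mm above the worktop; at the pin's own x in the tester's frame, 41.5 mm to -y; moves with the carriage
- mark_clip: red clip, 10 mm wide along the tester's x, 18 mm high, fixed on the right (-y) edge of the base beside the pointer's path; origin at its middle on the base's top face, axes as the tester's. Stands 45 to 80 mm out (-x) from the pointer's home. The pointer stands at the clip when level with it along x, within the clip's width
- sleeve: loose yellow tube with two thin black bands, 50 mm high, 30 mm outside, 18 mm inside diameter, about 60 g, open and alike at both ends; stands upright on the worktop right or left of the tester. Origin at the centre of its lower end, z along its axis. Seated, its lower end rests on the carriage's top, with 3 mm play round the pin; its upper end is 10 mm above the pin's top
- grey_stopper: bystander: grey rubber stopper, 38 mm wide, 30 mm high, in the place left or right of the tester that the sleeve does not take; origin at the centre of its underside
- tin: bystander: round metal tin, 62 mm wide, 22 mm high, in front of the tester; origin at the centre of its underside
- clear_bottle: bystander: clear bottle with blue cap, 56 mm wide, 105 mm high, to the left of the tester's far end; origin at the centre of its underside
- beaker: bystander: glass beaker, 62 mm wide, 70 mm high, far to the right; origin at the centre of its underside
- vacuum_pump_second: obstacle, always in the same place: grey metal vacuum pump fixed on the worktop to the right of the tester, 293 mm tall, its body reaching 175 mm towards the robot and 80 mm to either side of its origin (centre of its underside): go round it, not across, between the right-hand place and the tester
Mind the look-alikes: they are no part of the job. Several things have the shape of the sleeve; the one meant has the colours described above.

How it is judged (in metres and radians):
On the way:
1. the sleeve is fully down on the pin, upright, while the carriage is still at home (pulled out less than 15 mm) (horizontal distance between sleeve and pin_foot below 0.006 m and z of sleeve in the frame of pin_foot below 0.005 m and angle between sleeve's own z axis and vertical below 0.15 rad and x of pointer in the frame of tester above -0.015 m), for 0.2 s.
At the end, for the whole second after the job is handed in: Pointer within 5 mm of the red clip's middle along the slide; sleeve on the pin (axes within 8 mm, foot under 10 mm above the carriage, upright within 0.2 rad), gripped (over 4 N), loaded against the carriage (over 2 N); gripper and arm push the carriage itself with under 2 N (x of pointer in the frame of mark_clip between -0.005 and 0.005 m and horizontal distance between sleeve and pin_foot below 0.008 m and z of sleeve in the frame of pin_foot below 0.01 m and angle between sleeve's own z axis and vertical below 0.2 rad and contact force between the fingers and sleeve above 4 N and contact force between sleeve and carriage above 2 N and contact force between each of the arm, the fingers and carriage below 2 N); the arm keeps its last pose, push and grip.
It fails at once if the pointer is pulled more than 15 mm past the middle of the red clip (x of pointer in the frame of mark_clip below -0.015 m).
It fails at once if a bystander is moved more than 20 mm (distance of any of grey_stopper, tin, clear_bottle, beaker from where it was at the start of the episode above 0.02 m).
It also fails if it takes over 54 s, if anything falls off the work surface, if the arm or the gripper's body presses on something with over 40 N, if the wrist force passes 120 N, or if a joint passes its speed limit or range.

## Working session

There is one attempt and no reset: what is moved stays moved. The work goes in short steps, Python scripts to look and compute and a shell command to move; the robot and the scene stay as the last step left them, time stands still between calls to the robot, and variables do not carry over. Pictures are saved under pics/ and viewed, at most 10 in all, crops included, and the job is handed in when it is done.

```bash
ls; mkdir -p pics
cat > h.py <<'E'
import numpy as np, cv2
from rig import arm
def grab(n,save=None):
    f=arm.grab_frame(n)
    if save: cv2.imwrite('pics/'+save,cv2.cvtColor(f['img'],cv2.COLOR_RGB2BGR))
    return f
def ray(f,u,v):
    K=np.array(f['mtx']);T=np.array(f['T'])
    d=np.array([(u-K[0,2])/K[0,0],-(v-K[1,2])/K[1,1],-1.])
    return T[:3,3],T[:3,:3]@d
def onz(f,u,v,z):
    o,d=ray(f,u,v);return o+d*(z-o[2])/d[2]
def depth(f,u,v):
    o,d=ray(f,u,v);return o+d*f['range_z'][int(round(v)),int(round(u))]
def tri(f1,p1,f2,p2):
    o1,d1=ray(f1,*p1);o2,d2=ray(f2,*p2)
    s=np.linalg.lstsq(np.c_[d1,-d2],o2-o1,rcond=None)[0]
    a=o1+d1*s[0];b=o2+d2*s[1];return (a+b)/2,np.linalg.norm(a-b)
E
python3 - <<'E'
from h import *
for n in('side','top'):
    f=grab(n,n+'0.png');print(n,f['mtx'],np.round(f['T'],3),[k for k in f])
s=arm.read_state();print(s)
E
```

```text
pics
side [[387.85753376   0.         253.27248136]
 [  0.         387.85753376 193.14348171]
 [  0.           0.           1.        ]] [[ 0.892  0.261 -0.369  0.163]
 [-0.452  0.514 -0.729 -0.85 ]
 [-0.     0.817  0.576  0.69 ]
 [ 0.     0.     0.     1.   ]] ['img', 'range_z', 'mtx', 'T']
top [[350.91864986   0.         255.0737495 ]
 [  0.         350.91864986 194.96217686]
 [  0.           0.           1.        ]] [[ 1.900e-02  9.800e-01 -1.980e-01  3.190e-01]
 [-1.000e+00  1.800e-02 -4.000e-03 -4.700e-02]
 [-1.000e-03  1.980e-01  9.800e-01  1.206e+00]
 [ 0.000e+00  0.000e+00  0.000e+00  1.000e+00]] ['img', 'range_z', 'mtx', 'T']
{'clock': 0.1, 'q': array([ 8.82128178e+01,  2.20883433e+01,  3.87104295e-01, -2.58117925e-02,
       -6.84114264e+01, -1.48160877e+01]), 'qd': array([ 0.19793531, -0.03164396,  0.34229043,  0.09090902, -0.11210455,
       -0.00329453]), 'effort': array([-6.36718778e-04, -3.93321884e+01,  1.88930207e+01,  4.19796690e+00,
       -2.58904918e-03,  1.60295755e-06]), 'eef_pos': array([0.17842577, 0.59844186, 0.23030531]), 'eef_rot': array([[ 9.58258797e-01, -2.85901814e-01, -4.80019039e-04],
       [-2.85902200e-01, -9.58256813e-01, -1.95232520e-03],
       [ 9.81918030e-05,  2.00807130e-03, -9.99997979e-01]]), 'contact_force': array([0.42312009, 0.43073736, 0.17258175]), 'torque': array([-0.0149385 , -0.02399916, -0.05395575]), 'grasp_force': 0.0, 'grip_width': 0.08564819903536848}
```

View pics/side0.png

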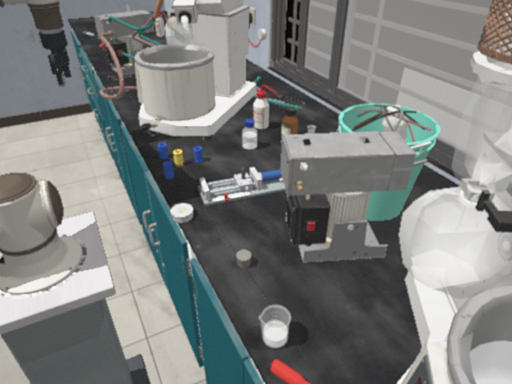

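View pics/top0.png

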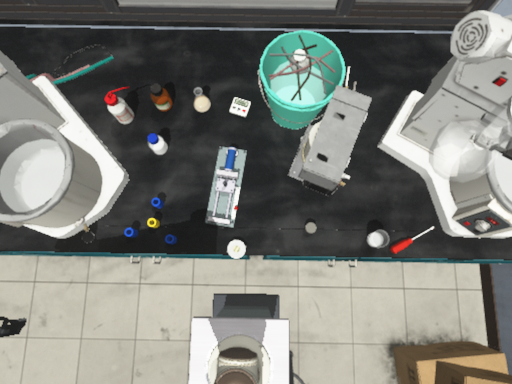

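Side view: the yellow sleeve is at (178,157), with blue tubes at (163,150), (197,154) and (168,169). The carriage is at about (238,183) and the red clip at about (226,198). Top view: the yellow sleeve is at (153,223), blue tubes at (156,202), (130,232) and (170,239), and the tester at (226,188). The stopper is at (311,227) and the tin at (236,248).

Candidates in the top view: yellow (153,223), blue (156,202), blue (130,232), blue (170,239). I choose yellow and will check it in a crop.

Run:
```python
from h import *
s=grab('side');t=grab('top')
def crop(f,x,y,w,h,k):return cv2.cvtColor(cv2.resize(f['img'][y:y+h,x:x+w],None,fx=k,fy=k,interpolation=cv2.INTER_CUBIC),cv2.COLOR_RGB2BGR)
a=crop(s,150,130,140,85,5.7);b=crop(t,120,140,133,110,6)
cv2.imwrite('pics/c1.png',a);cv2.imwrite('pics/c2.png',b[:600,:800])
def masks(f,lo,hi,roi):
    h=cv2.cvtColor(f['img'],cv2.COLOR_RGB2HSV);m=cv2.inRange(h,np.array(lo),np.array(hi))
    z=np.zeros_like(m);x,y,w,hh=roi;z[y:y+hh,x:x+w]=m[y:y+hh,x:x+w]
    n,l,st,c=cv2.connectedComponentsWithStats(z);return [(tuple(st[i]),c[i].round(1)) for i in range(1,n) if st[i][4]>4]
for nm,f,roi in(('side',s,(140,130,160,90)),('top',t,(110,140,140,110))):
    for cn,lo,hi in(('yel',(22,120,80),(35,255,255)),('blue',(105,120,60),(130,255,255)),('red',(0,150,90),(8,255,255))):
        for st,c in masks(f,lo,hi,roi):print(nm,cn,st,c,depth(f,*c).round(3))
```

```text
side yel (np.int32(173), np.int32(149), np.int32(10), np.int32(18), np.int32(146)) [177.7 157.2] [0.45  0.283 0.035]
side blue (np.int32(157), np.int32(142), np.int32(11), np.int32(17), np.int32(139)) [162.4 150.2] [0.419 0.359 0.032]
side blue (np.int32(193), np.int32(146), np.int32(10), np.int32(17), np.int32(139)) [197.8 153.9] [0.52  0.28  0.032]
side blue (np.int32(163), np.int32(161), np.int32(11), np.int32(18), np.int32(168)) [168.  169.6] [0.398 0.221 0.035]
side blue (np.int32(262), np.int32(170), np.int32(19), np.int32(11), np.int32(150)) [270.9 174.7] [0.674 0.038 0.04 ]
side red (np.int32(226), np.int32(197), np.int32(2), np.int32(5), np.int32(8)) [226.4 199.4] [0.512 0.017 0.012]
top yel (np.int32(147), np.int32(217), np.int32(13), np.int32(11), np.int32(108)) [152.8 222.5] [0.459 0.308 0.003]
top blue (np.int32(147), np.int32(140), np.int32(11), np.int32(4), np.int32(30)) [152.6 141.1] [0.718 0.301 0.101]
top blue (np.int32(225), np.int32(150), np.int32(11), np.int32(19), np.int32(145)) [230.1 158.9] [0.677 0.046 0.05 ]
top blue (np.int32(151), np.int32(197), np.int32(13), np.int32(12), np.int32(112)) [156.9 202.5] [0.529 0.299 0.006]
top blue (np.int32(124), np.int32(227), np.int32(14), np.int32(11), np.int32(119)) [130.4 232.1] [0.424 0.38  0.011]
top blue (np.int32(165), np.int32(234), np.int32(12), np.int32(11), np.int32(98)) [170.3 238.8] [0.404 0.245 0.002]
top red (np.int32(235), np.int32(206), np.int32(3), np.int32(4), np.int32(8)) [236.  207.5] [0.512 0.022 0.03 ]
```

View pics/c1.png

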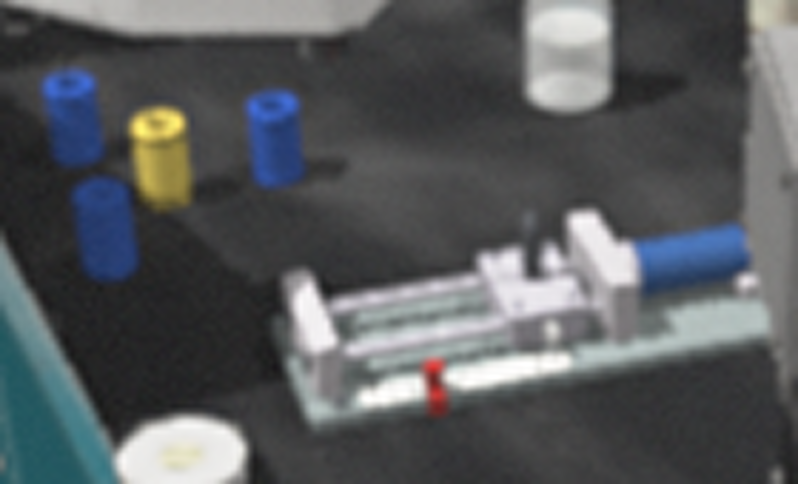

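View pics/c2.png

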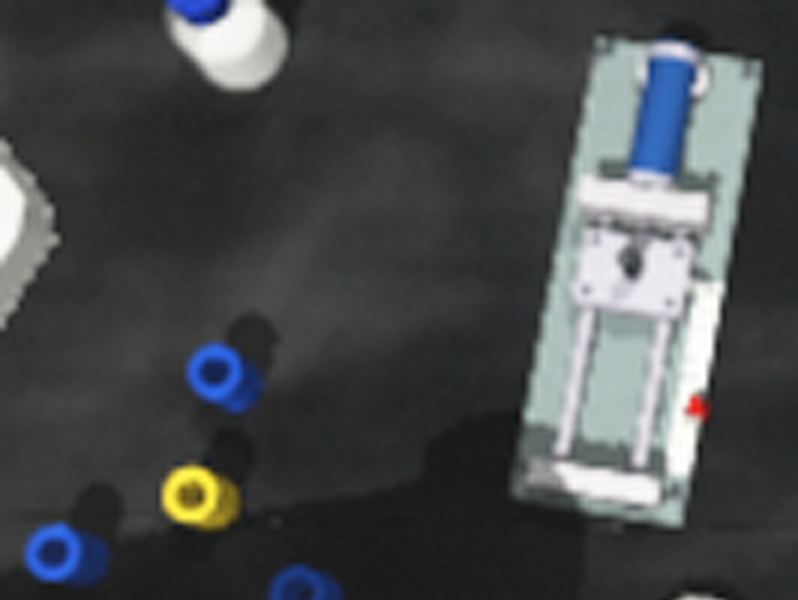

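The crops confirm the choice: the yellow banded tube is at side (178,151) for its top rim and top (151.5,222). The pin tip is at c1 (530,213) and about (631,252) in c2. The clip is at c1 (435,385) and c2 (697,407).

Run:
```python
from h import *
s=grab('side');t=grab('top')
S=lambda x,y:((x+.5)/5.7-.5+150,(y+.5)/5.7-.5+130)
P=lambda x,y:((x+.5)/6-.5+120,(y+.5)/6-.5+140)
for n,a,b in(('sleeve top',S(159,123),P(191.5,496)),('pin tip',S(530,214),P(631,250)),('clip',S(434,368),P(697,405)),('pointer',S(552,330),P(704,273))):
    p,e=tri(s,a,t,b);print(n,p.round(4),round(e,4))
print('sleeve z50',onz(s,*S(159,123),.05),onz(t,*P(191.5,496),.05))
print('pin z80',onz(s,*S(530,214),.08),onz(t,*P(631,250),.08))
print('clip 30',onz(s,*S(434,362),.03),onz(t,*P(697,403),.03))
C=[onz(t,*P(*c),.012)[:2] for c in((597,38),(762,62),(685,525),(512,497))]
print('base corners',np.round(C,4),[np.linalg.norm(C[i]-C[i-1]).round(4) for i in range(4)])
d=(C[0]-C[3]+C[1]-C[2]);print('yaw',np.arctan2(d[1],d[0]), np.mean(C,0))
# refine with mask of base (greenish-grey) in top
h=cv2.cvtColor(t['img'],cv2.COLOR_RGB2HSV);m=np.zeros((384,512),np.uint8)
m[140:232,196:252]=(t['img'][140:232,196:252].max(2)>95)*255
m=cv2.morphologyEx(m,cv2.MORPH_CLOSE,np.ones((5,5)))
c=max(cv2.findContours(m,0,2)[0],key=cv2.contourArea)[:,0]
w=np.float32([onz(t,*p,.012)[:2] for p in c])
print('minrect',cv2.minAreaRect(w))
# carriage barrel axis fit
for lo,hi,roi,z in(((105,120,60),(130,255,255),(222,148,18,24),.049),):
    mm=cv2.inRange(h,lo,hi);q=np.argwhere(mm[148:172,222:240])+[148,222]
    w=np.float32([onz(t,b,a,z)[:2] for a,b in q]);print('barrel',cv2.fitLine(w,cv2.DIST_L2,0,.01,.01).ravel())
```

```text
sleeve top [0.4552 0.299  0.0489] 0.0018
pin tip [0.5889 0.0592 0.0798] 0.0042
clip [0.5137 0.0231 0.0262] 0.001
pointer [0.5859 0.0223 0.0295] 0.009
sleeve z50 [0.45559583 0.29693939 0.05      ] [0.45421649 0.29882959 0.05      ]
pin z80 [0.58658895 0.0589751  0.08      ] [0.59092225 0.05860722 0.08      ]
clip 30 [0.5133321  0.02307882 0.03      ] [0.51467273 0.02276617 0.03      ]
base corners [[ 0.7367  0.0899]
 [ 0.7236 -0.0087]
 [ 0.4473  0.0286]
 [ 0.4615  0.1276]] [np.float64(0.2778), np.float64(0.0995), np.float64(0.2787), np.float64(0.1)]
yaw -0.13518844414746803 [0.59227744 0.05933555]
minrect ((0.5944315791130066, 0.0593252032995224), (0.10315116494894028, 0.2860639989376068), 81.87128448486328)
barrel [ 0.98933816 -0.14563675  0.6777669   0.04603955]
```

Sleeve axis is at about (0.455, 0.298) with its top at 49 mm. The pin is at (0.5885, 0.059) with its tip at 80 mm. Tester yaw is about -0.137 and the clip is about 69 mm out. All of these agree with the given sizes. Closing the fingers along the tester's y keeps clear of the three blue tubes and also suits the pin, so I'll use that for both.

```bash
R='';python3 -m creep '[[0.9,-1,0,0,0,0.1,1],[0.9,-1,0,0,0,0.1,1],[0.9,-1,0,0,0,0.1,1],[0.9,-1,0,0,0,0.1,1],[0.9,-1,0,0,0,0.1,1]]' 40
python3 -m creep '[[0.9,-1,0,0,0,0.1,1],[0.9,-1,0,0,0,0.1,1],[0.9,-1,0,0,0,0.1,1],[0.9,-1,0,0,0,0.1,1],[0.9,-1,0,0,0,0.1,1]]'
python3 -m creep '[[0.9,-1,0,0,0,0.1,0.5],[0.9,-1,0,0,0,0.1,0.5],[0.9,-1,0,0,0,0.1,0.5],[0.9,-1,0,0,0,0.1,0.5],[0.9,-0.9,0,0,0,0.1,0.5]]'
python3 -m creep '[[0,0,0,0,0,0,0.5],[0,0,0,0,0,0,0.5]]'
```

```text
clock: 0.72
eef_pos: [0.2692, 0.4979, 0.2313]
eef_rot: [[0.972, -0.237, -0.0], [-0.237, -0.972, -0.0], [-0.0, 0.0, -1.0]]
contact_force: [0.1, 0.7, -0.5]
grip_width: 0.0854
grasp_force: 0.0
clock: 1.13
eef_pos: [0.3592, 0.3978, 0.2314]
eef_rot: [[0.982, -0.188, 0.0], [-0.188, -0.982, 0.0], [0.0, -0.0, -1.0]]
contact_force: [0.4, 0.7, 0.2]
grip_width: 0.0851
grasp_force: 0.0
clock: 1.55
eef_pos: [0.4492, 0.2996, 0.2315]
eef_rot: [[0.99, -0.139, 0.0], [-0.139, -0.99, 0.0], [-0.0, -0.0, -1.0]]
contact_force: [0.3, -0.3, -0.1]
grip_width: 0.0641
grasp_force: 0.0
clock: 1.72
eef_pos: [0.4491, 0.3001, 0.2312]
eef_rot: [[0.99, -0.142, -0.0], [-0.142, -0.99, -0.0], [-0.0, 0.0, -1.0]]
contact_force: [0.2, -0.1, 0.1]
grip_width: 0.0641
grasp_force: 0.0
```

```bash
python3 -m creep '[[0.3,-0.1,-1,0,0,0,0.5],[0,0,-1,0,0,0,0.5],[0,0,-1,0,0,0,0.5],[0,0,-1,0,0,0,0.5],[0,0,-1,0,0,0,0.5]]'
python3 -m creep '[[0,0,-1,0,0,0,0.5],[0,0,-1,0,0,0,0.5],[0,0,0,0,0,0,0.5]]'
python3 - <<'E'
from h import *
s=grab('side');t=grab('top')
a=cv2.resize(s['img'][110:190,130:230],None,fx=5,fy=5,interpolation=2);b=cv2.resize(t['img'][180:260,110:170],None,fx=5,fy=5,interpolation=2)
cv2.imwrite('pics/c3.png',cv2.cvtColor(np.hstack([a,b]),cv2.COLOR_RGB2BGR))
E
```

```text
clock: 2.13
eef_pos: [0.4539, 0.2999, 0.1306]
eef_rot: [[0.99, -0.138, 0.0], [-0.138, -0.99, 0.001], [0.0, -0.001, -1.0]]
contact_force: [-0.5, 0.5, -0.4]
grip_width: 0.0643
grasp_force: 0.0
clock: 2.38
eef_pos: [0.4518, 0.2978, 0.0875]
eef_rot: [[0.99, -0.139, -0.006], [-0.139, -0.99, -0.006], [-0.005, 0.006, -1.0]]
contact_force: [-0.6, -0.6, 0.5]
grip_width: 0.0639
grasp_force: 0.0
```

View pics/c3.png

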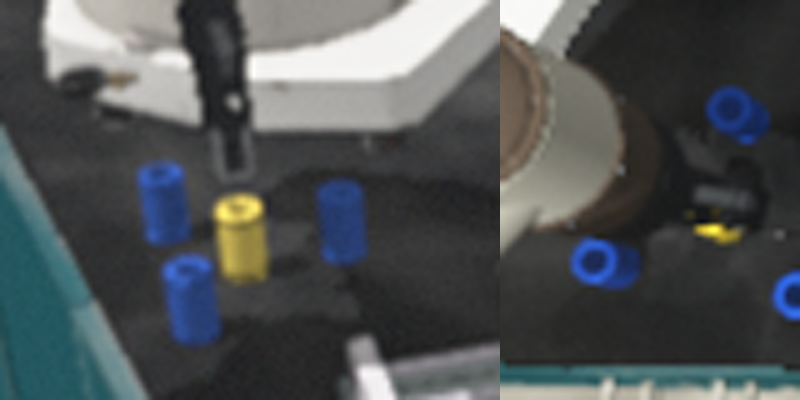

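The crop shows the fingers above the yellow tube in the side view at (240,205) of the crop, with the blue tubes clear. The last pose was slightly off, so I'll check the joints.

```bash
python3 -m creep '[[0,0,0,0,0,0,0.5],[0,0,0,0,0,0,0.5]]'; python3 -c "
from h import *
print(arm.read_state()['q'])"
```

```text
clock: 2.65
eef_pos: [0.4551, 0.3, 0.0929]
eef_rot: [[0.99, -0.139, 0.002], [-0.139, -0.99, 0.002], [0.002, -0.003, -1.0]]
contact_force: [0.2, -0.2, 0.4]
grip_width: 0.0641
grasp_force: 0.0
[ 5.04466735e+01  2.24654843e+01 -2.13580313e+01  2.20972448e-02
 -4.59964629e+01  3.15706804e+01]
```

Just dynamics settling. The height is fine, so I descend and grip.

```bash
python3 -m creep '[[0,-0.1,-0.9,0,0,0,0.5],[0,0,-0.9,0,0,0,0.5],[0,0,-0.9,0,0,0,0.5],[0,0,-0.9,0,0,0,0.5],[0,0,-0.4,0,0,0,0.5]]'
python3 -m creep '[[0,0,0,0,0,0,0.5],[0,0,0,0,0,0,0.5],[0,0,0,0,0,0,0],[0,0,0,0,0,0,-0.4],[0,0,0,0,0,0,-1]]' 40
python3 -m creep '[[0,0,0,0,0,0,-1],[0,0,0,0,0,0,-1],[0,0,0,0,0,0,-1],[0,0,0,0,0,0,-1],[0,0,0,0,0,0,-1]]' 60
```

```text
clock: 3.07
eef_pos: [0.4542, 0.2967, 0.0105]
eef_rot: [[0.99, -0.14, -0.001], [-0.14, -0.99, -0.001], [-0.001, 0.001, -1.0]]
contact_force: [-0.2, -0.7, 0.1]
grip_width: 0.0639
grasp_force: 0.0
clock: 3.48
eef_pos: [0.4553, 0.2977, 0.0127]
eef_rot: [[0.99, -0.139, 0.002], [-0.139, -0.99, 0.002], [0.002, -0.002, -1.0]]
contact_force: [-0.9, 0.2, 5.3]
grip_width: 0.0299
grasp_force: 39.3
clock: 3.9
eef_pos: [0.4553, 0.2977, 0.0127]
eef_rot: [[0.99, -0.139, 0.002], [-0.139, -0.99, 0.002], [0.002, -0.002, -1.0]]
contact_force: [-0.8, 0.9, 6.7]
grip_width: 0.0295
grasp_force: 59.3
```

```bash
python3 -m creep '[[0,0,0.5,0,0,0,-1],[0,0,1,0,0,0,-1],[0,0,1,0,0,0,-1],[0,0,1,0,0,0,-1],[0,0,1,0,0,0,-1]]'
python3 -m creep '[[0,0,1,0,0,0,-1],[0,0,0.4,0,0,0,-1],[0.3,-0.5,0,0,0,0,-1],[0.55,-1,0,0,0,0,-1],[0.55,-1,0,0,0,0,-1]]'
python3 -m creep '[[0.55,-1,0,0,0,0,-1],[0.55,-1,0,0,0,0,-1],[0.55,-1,0,0,0,0,-1],[0.55,-1,0,0,0,0,-1],[0.55,-1,0,0,0,0,-1]]'
python3 -m creep '[[0.55,-1,0,0,0,0,-1],[0.55,-1,0,0,0,0,-1],[0.55,-0.9,0,0,0,0,-1],[0.55,-0.8,0,0,0,0,-1],[0.3,-0.7,0,0,0,0,-1]]'
python3 -m creep '[[0,0,0,0,0,0,-1],[0,0,0,0,0,0,-1],[0,0,0,0,0,0,-1]]'
python3 - <<'E'
from h import *
s=grab('side');t=grab('top')
a=cv2.resize(s['img'][140:220,190:290],None,fx=5,fy=5,interpolation=2);b=cv2.resize(t['img'][150:230,200:260],None,fx=5,fy=5,interpolation=2)
cv2.imwrite('pics/c4.png',cv2.cvtColor(np.hstack([a,b]),cv2.COLOR_RGB2BGR))
E
```

```text
clock: 4.32
eef_pos: [0.4542, 0.2966, 0.1026]
eef_rot: [[0.99, -0.139, -0.0], [-0.139, -0.99, -0.0], [-0.0, 0.0, -1.0]]
contact_force: [0.5, -0.1, -1.4]
grip_width: 0.0293
grasp_force: 59.2
clock: 4.73
eef_pos: [0.4821, 0.2459, 0.1285]
eef_rot: [[0.99, -0.138, -0.002], [-0.138, -0.99, -0.001], [-0.002, 0.001, -1.0]]
contact_force: [0.2, 0.2, -0.4]
grip_width: 0.0297
grasp_force: 59.3
clock: 5.15
eef_pos: [0.5371, 0.1449, 0.1278]
eef_rot: [[0.99, -0.14, -0.003], [-0.14, -0.99, -0.001], [-0.003, 0.002, -1.0]]
contact_force: [0.4, -0.2, -0.4]
grip_width: 0.0294
grasp_force: 59.3
clock: 5.57
eef_pos: [0.5876, 0.0568, 0.1277]
eef_rot: [[0.99, -0.141, -0.003], [-0.141, -0.99, -0.001], [-0.002, 0.001, -1.0]]
contact_force: [0.2, 0.6, -0.8]
grip_width: 0.0293
grasp_force: 59.3
clock: 5.82
eef_pos: [0.5868, 0.0587, 0.1283]
eef_rot: [[0.99, -0.14, -0.002], [-0.14, -0.99, -0.0], [-0.002, 0.001, -1.0]]
contact_force: [0.3, 0.6, -0.9]
grip_width: 0.0295
grasp_force: 59.3
```

View pics/c4.png

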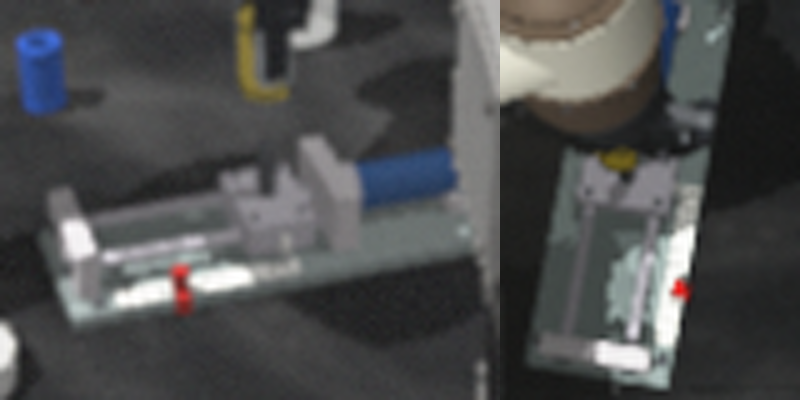

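Side view (crop): sleeve at x 238-287 with its bottom at y≈100, above the pin at about (268,160). Top view: yellow just visible at (620,160). I'll measure the pin column against the sleeve column.

Run:
```python
from h import *
s=grab('side');t=grab('top');im=s['img'].astype(int)
h=cv2.cvtColor(s['img'],cv2.COLOR_RGB2HSV)
for r in range(150,162,2):
    c=np.where(cv2.inRange(h[r:r+1,225:260],(18,90,50),(38,255,255))[0])[0];print(r,c.min()+225 if len(c) else 0,c.max()+225 if len(c) else 0)
print('side gray');g=im.mean(2).astype(int)
for r in range(168,184):print(r,g[r,234:256])
st=arm.read_state();p=st['eef_pos']
K=s['mtx'];Ti=np.linalg.inv(s['T'])
def proj(f,X):
    q=(np.linalg.inv(f['T'])@np.r_[X,1])[:3];K=f['mtx'];return (K[0,0]*q[0]/-q[2]+K[0,2],K[1,2]+K[1,1]*q[1]/q[2]*1.0)
for X in ([*p[:2],p[2]-.0127],[.5885,.059,.08],[.5885,.059,.04]):print(np.round(X,4),proj(s,X),proj(t,X))
print('top');g=t['img'].mean(2).astype(int)
for r in range(177,192):print(r,g[r,216:236])
```

```text
150 237 240
152 238 240
154 238 240
156 238 240
158 239 247
160 0 0
side gray
168 [ 75  74  73  74  76  76  74  71  66  70  69  69  68  67  67  88 126 141
 145 145 132  96]
169 [ 72  75  72  71  73  71  70  65  62  68  69  65  67  64  64  88 123 143
 148 148 141 115]
170 [ 68  64  62  62  62  62  58  60  60  63  64  64  68  61  65  83 113 134
 145 148 148 139]
171 [ 55  47  48  45  44  44  47  50  54  60  65  66  68  66  65  83 106 121
 138 145 148 146]
172 [ 43  42  41  39  43  47  52  56  56  58  64  75  85  83  71  82 103 110
 125 143 144 148]
173 [ 45  52  51  58  72  82  84  74  61  59  66  88 110 108  80  79 102 108
 116 130 146 146]
174 [ 74  89  83  94 111 121 120  92  63  59  72 101 126 127  89  79 100 106
 108 121 137 147]
175 [102 122 119 122 138 144 135 100  64  59  77 113 138 137 112  94 103 108
 105 111 127 142]
176 [105 130 135 134 142 145 134 101  64  56  77 116 141 143 135 116 111 109
 104 108 116 133]
177 [ 98 124 134 132 131 131 125 102  65  56  80 114 141 142 140 132 120 116
 107 106 107 121]
178 [ 99 111 122 116 112 112 110  97  73  66  87 120 141 143 142 140 137
[... 1477 characters left out ...]
100]
184 [106 133 132 131 126 111 108  91  52  43  58 107 133 135 136 134 134 133
 120  96]
185 [110 134 134 133 133 134 134 107  47  38  68 115 135 134 134 134 134 133
 115  92]
186 [114 132 131 132 133 134 126 101  75  63  95 130 136 136 134 135 134 134
 121 108]
187 [116 108 116 131 131 123 106  93  90  98 123 134 135 135 135 136 134 132
 125 120]
188 [118  88 106 132 131 117  94  94  93 111 133 134 134 134 136 135 136 129
 112 108]
189 [110 105 118 130 132 117  93  93 104 123 134 134 133 135 126 115 124 123
  93  96]
190 [ 91 100 105 106 109 101  91 100 117 131 134 136 135 135 118  88 108 118
  82  89]
191 [ 79 100 101  81  80  83  84  92 101 105 109 115 118 118 114 110 119 115
  85 116]
```

The estimates agree on the pin at about (0.588, 0.060), within a millimetre of where the sleeve stands. That is within the capture range, so I lower it and watch the force.

```bash
python3 -m creep '[[0,0,-0.8,0,0,0,-1],[0,0,-0.8,0,0,0,-1],[0,0,-0.3,0,0,0,-1],[0,0,0,0,0,0,-1],[0,0,0,0,0,0,-1]]'
python3 -m creep '[[0,0,-0.2,0,0,0,-1],[0,0,-0.2,0,0,0,-1],[0,0,0,0,0,0,-1],[0,0,0,0,0,0,-1]]'
python3 - <<'E'
from h import *
s=grab('side');t=grab('top')
a=cv2.resize(s['img'][150:200,220:270],None,fx=8,fy=8,interpolation=2);b=cv2.resize(t['img'][160:210,200:250],None,fx=8,fy=8,interpolation=2)
cv2.imwrite('pics/c5.png',cv2.cvtColor(np.hstack([a,b]),cv2.COLOR_RGB2BGR))
E
```

```text
clock: 6.43
eef_pos: [0.5877, 0.0592, 0.0915]
eef_rot: [[0.99, -0.139, 0.0], [-0.139, -0.99, -0.0], [0.0, 0.0, -1.0]]
contact_force: [0.3, 0.3, 0.7]
grip_width: 0.0291
grasp_force: 59.3
clock: 6.77
eef_pos: [0.5875, 0.0589, 0.0834]
eef_rot: [[0.99, -0.139, -0.0], [-0.139, -0.99, -0.0], [-0.0, 0.0, -1.0]]
contact_force: [-1.0, -0.7, -0.9]
grip_width: 0.0297
grasp_force: 59.3
```

View pics/c5.png

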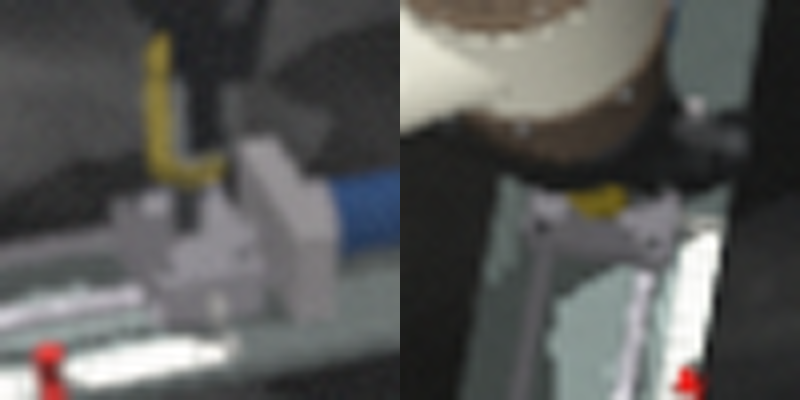

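Side crop: the sleeve spans x≈147-228 with the pin at x≈186 entering its middle, and there is no contact force. I continue down.

```bash
python3 -m creep '[[0,0.03,-0.3,0,0,0,-1],[0,0,-0.3,0,0,0,-1],[0,0,0,0,0,0,-1]]'
python3 -m creep '[[0,0,-0.3,0,0,0,-1],[0,0,-0.3,0,0,0,-1],[0,0,-0.15,0,0,0,-1],[0,0,0,0,0,0,-1],[0,0,0,0,0,0,-1]]'
```

```text
clock: 7.12
eef_pos: [0.5865, 0.0593, 0.0697]
eef_rot: [[0.99, -0.14, -0.003], [-0.14, -0.99, -0.001], [-0.003, 0.001, -1.0]]
contact_force: [-0.8, 0.2, -0.8]
grip_width: 0.0293
grasp_force: 59.3
clock: 7.53
eef_pos: [0.5875, 0.0595, 0.0559]
eef_rot: [[0.99, -0.139, -0.001], [-0.139, -0.99, -0.0], [-0.001, 0.0, -1.0]]
contact_force: [-0.6, -0.5, -0.8]
grip_width: 0.0295
grasp_force: 59.3
```

```bash
python3 -m creep '[[0,0,-0.08,0,0,0,-1],[0,0,-0.05,0,0,0,-1],[0,0,0,0,0,0,-1],[0,0,0,0,0,0,-1]]'
python3 -m creep '[[0,0,-0.05,0,0,0,-1],[0,0,0,0,0,0,-1],[0,0,0,0,0,0,-1],[0,0,0,0,0,0,-1]]'
```

```text
clock: 7.87
eef_pos: [0.5876, 0.0595, 0.0538]
eef_rot: [[0.99, -0.139, 0.0], [-0.139, -0.99, 0.0], [0.0, -0.0, -1.0]]
contact_force: [0.4, -0.3, -0.9]
grip_width: 0.0292
grasp_force: 59.3
clock: 8.2
eef_pos: [0.5877, 0.0596, 0.0528]
eef_rot: [[0.99, -0.139, 0.0], [-0.139, -0.99, 0.0], [0.0, -0.0, -1.0]]
contact_force: [-1.1, -0.2, 0.3]
grip_width: 0.0293
grasp_force: 59.4
```

Seated: the foot is about 40 mm up and the weight is just coming off. I pull along the tester's -x direction, (-0.99, +0.137).

```bash
python3 -m creep '[[0,0,0,0,0,0,-1],[-0.2,0.03,0,0,0,0,-1],[-0.4,0.055,0,0,0,0,-1],[-0.4,0.055,0,0,0,0,-1],[-0.4,0.055,0,0,0,0,-1]]' 80
python3 -m creep '[[-0.4,0.055,0,0,0,0,-1],[-0.4,0.055,0,0,0,0,-1],[-0.4,0.055,0,0,0,0,-1],[0,0,0,0,0,0,-1],[0,0,0,0,0,0,-1]]'
python3 - <<'E'
from h import *
s=grab('side');t=grab('top')
a=cv2.resize(s['img'][160:210,200:250],None,fx=8,fy=8,interpolation=2);b=cv2.resize(t['img'][170:220,205:255],None,fx=8,fy=8,interpolation=2)
cv2.imwrite('pics/c6.png',cv2.cvtColor(np.hstack([a,b]),cv2.COLOR_RGB2BGR))
E
```

```text
clock: 8.62
eef_pos: [0.5622, 0.0642, 0.0533]
eef_rot: [[0.99, -0.139, 0.007], [-0.139, -0.99, 0.002], [0.007, -0.003, -1.0]]
contact_force: [7.6, -1.7, -4.8]
grip_width: 0.0294
grasp_force: 79.1
clock: 9.03
eef_pos: [0.5386, 0.0677, 0.0535]
eef_rot: [[0.99, -0.138, 0.008], [-0.138, -0.99, 0.002], [0.008, -0.003, -1.0]]
contact_force: [7.8, -1.5, -5.2]
grip_width: 0.029
grasp_force: 79.3
```

View pics/c6.png

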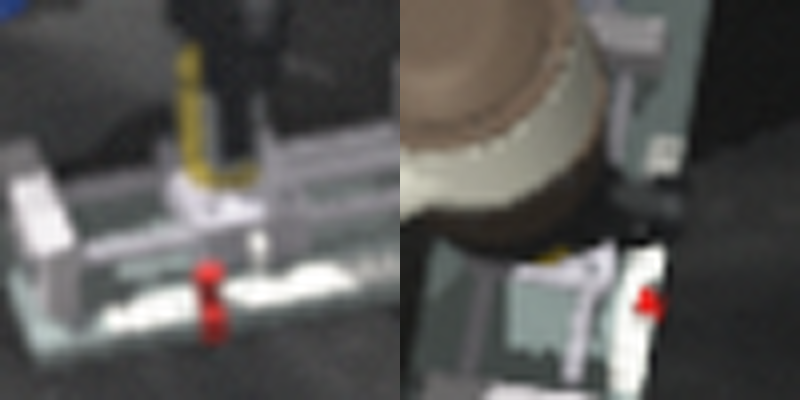

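Side crop: the white pointer is at (258,250) and the red clip at (210,300), with the pointer still short of the clip. I compute the remaining distance.

```bash
cat > m.py <<'E'
from h import *
u=np.array([.9906,-.1368]);v=np.array([.1368,.9906]);O=np.array([.5880,.0600])
def tf(p):d=p[:2]-O;return round(float(d@u)*1e3,1),round(float(d@v)*1e3,1)
s=grab('side');t=grab('top')
for n,f in(('side',s),('top',t)):
    h=cv2.cvtColor(f['img'],cv2.COLOR_RGB2HSV);m=cv2.inRange(h,(0,120,70),(9,255,255))|cv2.inRange(h,(172,120,70),(180,255,255));m[:170]=0;m[212:]=0;m[:,:205]=0;m[:,250:]=0
    q=np.argwhere(m);c=q.mean(0);print(n,'clip px',c[::-1],q.min(0),q.max(0),[ (z,tf(onz(f,c[1],c[0],z))) for z in(.021,.026)])
# pointer: bright blob near side px
g=s['img'].mean(2).astype(int);
st=arm.read_state();print('tcp',tf(st['eef_pos']),st['contact_force'],st['grasp_force'])
c0=float(c[1]);import sys
x0=int(sys.argv[1])
for r in range(184,202):print(r,s['img'][r,x0:x0+16].astype(int).mean(1).astype(int))
print('home pointer',tf(onz(s,(552.5)/5.7-.5+150,(330.5)/5.7-.5+130,.026)))
if len(sys.argv)>2:print('pointer',tf(onz(s,float(sys.argv[2]),float(sys.argv[3]),.026)))
E
python3 m.py 222 231.8 190.6
```

```text
side clip px [225.88461538 197.23076923] [193 224] [202 227] [(0.021, (-71.1, -54.9)), (0.026, (-72.8, -61.7))]
top clip px [236.         207.33333333] [206 235] [209 237] [(0.021, (-68.0, -47.4)), (0.026, (-68.8, -47.8))]
tcp (-49.5, 0.9) [ 7.93246205 -1.51459809 -4.58100043] 79.25946990028024
184 [186 207 211 202 188 189 191 176 155 152 151 143 134 119 119 132]
185 [171 190 211 198 188 205 227 226 205 194 182 151 137 127 128 137]
186 [162 186 210 195 187 214 232 233 228 224 203 155 135 131 129 135]
187 [165 180 200 205 209 214 215 208 196 186 169 142 124 123 119 121]
188 [183 181 181 184 178 170 153 141 136 139 149 128 118 117 117 116]
189 [188 175 160 145 132 124 118 112 121 161 194 146 116 116 118 118]
190 [155 144 132 133 117 114 115 114 122 175 215 159 118 115 117 116]
191 [141 136 129 135 121 116 114 114 116 150 179 143 113 107 109 109]
192 [154 147 139 141 127 118 114 107 105 127 151 129 104  96 101 119]
193 [134 131 129 136 129 120 106  98 102 121 141 130 106 110 148 196]
194 [ 99 105 112 116 115 117 121 132 153 170 199 196 164 171 219 249]
195 [150 149 121  83  82 127 187 224 228 230 249 249 235 234 244 252]
196 [227 224 157  80  73 137 216 245 244 245 253 252 248 248 247 244]
197 [241 244 180  91  69 108 162 197 222 242 244 234 221 213 192 163]
198 [234 236 185 114  92 101 122 137 151 166 155 141 136 124 112  96]
199 [224 214 172 117 102 101 103 104 100  97  92  90  89  88  78  77]
200 [155 144 119  90  78  79  80  88  83  80  77  81  79  73  68  65]
201 [97 95 89 76 63 66 70 71 65 61 62 65 69 70 69 63]
home pointer (-0.1, -33.2)
pointer (-46.8, -34.7)
```

The pointer is about 47 mm out and the clip about 68.7 mm, so some 21 mm remain. I pull 18 mm and re-measure.

```bash
python3 -m creep '[[-0.3,0.041,0,0,0,0,-1],[-0.3,0.041,0,0,0,0,-1],[-0.3,0.041,0,0,0,0,-1],[0,0,0,0,0,0,-1],[0,0,0,0,0,0,-1]]' 80
python3 m.py 216
python3 - <<'E'
from h import *
s=grab('side')
a=cv2.resize(s['img'][170:210,200:250],None,fx=12,fy=12,interpolation=2)
cv2.imwrite('pics/c7.png',cv2.cvtColor(a,cv2.COLOR_RGB2BGR))
E
```

```text
clock: 9.65
eef_pos: [0.5214, 0.0703, 0.0537]
eef_rot: [[0.99, -0.138, 0.009], [-0.138, -0.99, 0.003], [0.009, -0.004, -1.0]]
contact_force: [9.2, -3.2, -5.9]
grip_width: 0.0288
grasp_force: 79.3
side clip px [225.84 197.4 ] [193 224] [202 227] [(0.021, (-71.5, -55.7)), (0.026, (-73.1, -62.5))]
top clip px [236.1 207.2] [206 235] [209 237] [(0.021, (-67.5, -47.6)), (0.026, (-68.3, -48.0))]
tcp (-67.1, 1.1) [ 9.76930151 -1.48506618 -5.88165454] 79.2743894085288
184 [187 207 193 174 151 132 114 108 112 131 141 141 137 134 138 151]
185 [178 206 212 205 187 179 174 169 147 148 153 148 142 128 121 132]
186 [165 193 214 204 187 199 225 226 204 195 194 186 172 162 144 133]
187 [150 182 207 207 184 202 231 234 228 226 222 208 186 180 155 135]
188 [138 168 192 214 207 205 217 212 201 194 185 167 147 137 126 121]
189 [159 172 173 192 185 174 161 147 137 149 162 139 116 115 117 114]
190 [181 174 157 151 136 129 120 116 120 163 201 164 124 116 118 117]
191 [158 150 145 145 121 115 116 115 120 167 215 187 130 114 117 115]
192 [143 143 147 146 123 114 115 113 115 148 180 165 125 110 109 107]
193 [157 156 155 146 121 111 111 110 112 131 147 137 111 100 101 109]
194 [138 136 138 131 111 101 101 102 101 112 116 114 105 105 123 163]
195 [ 99 111 128 134 131 121 124 131 102  77  77  99 126 143 170 224]
196 [116 153 178 199 206 200 207 209 145  74  60  99 145 175 202 241]
197 [177 224 232 243 248 245 240 243 179  92  67  98 139 172 203 242]
198 [238 250 247 249 251 249 235 236 186 111  93 104 122 140 151 166]
199 [250 252 247 244 248 242 224 215 172 120 103 103 104 104 104  99]
200 [237 241 222 199 188 172 156 144 121  91  79  75  83  88  85  79]
201 [154 158 139 120 110 103  97  95  87  75  63  65  70  70  66  60]
home pointer (-0.1, -33.2)
```

View pics/c7.png

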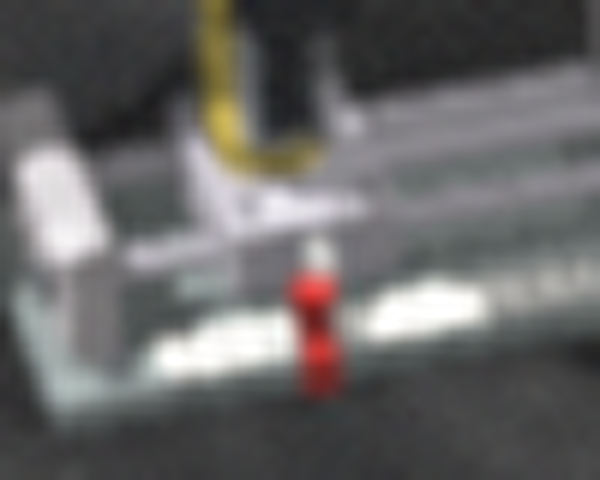

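Side crop: the pointer is at (318,252), px (226.1,190.9), and the clip top is at (313,290). It is just short of level along the slide. I compute the remainder, allowing for the oblique view.

Run:
```python
from h import *
u=np.array([.9906,-.1368]);v=np.array([.1368,.9906]);O=np.array([.5880,.0600])
s=grab('side')
def atY(px,y):
    o,d=ray(s,*px);k=(y-(o[:2]-O)@v)/(d[:2]@v);p=o+k*d;return round((p[:2]-O)@u*1e3,1),round(p[2]*1e3,1)
for px in((226.1,190.5),(226.1,191.3)):print('ptr',[(y,atY(px,y)) for y in(-.037,-.0415)])
print('home',[(y,atY((246.4,187.5),y)) for y in(-.037,-.0415)])
for px in((225.85,197.3),(225.6,193.5),(226.5,201.5)):print('clip',[(y,atY(px,y)) for y in(-.044,-.047,-.05)])
```

```text
ptr [(-0.037, (np.float64(-64.9), np.float64(32.0))), (-0.0415, (np.float64(-66.1), np.float64(35.2)))]
ptr [(-0.037, (np.float64(-65.1), np.float64(29.1))), (-0.0415, (np.float64(-66.2), np.float64(32.4)))]
home [(-0.037, (np.float64(-1.4), np.float64(28.7))), (-0.0415, (np.float64(-2.8), np.float64(31.9)))]
clip [(-0.044, (np.float64(-68.5), np.float64(12.7))), (-0.047, (np.float64(-69.2), np.float64(14.9))), (-0.05, (np.float64(-70.0), np.float64(17.1)))]
clip [(-0.044, (np.float64(-68.7), np.float64(26.6))), (-0.047, (np.float64(-69.4), np.float64(28.8))), (-0.05, (np.float64(-70.2), np.float64(31.0)))]
clip [(-0.044, (np.float64(-67.1), np.float64(-3.2))), (-0.047, (np.float64(-67.9), np.float64(-1.0))), (-0.05, (np.float64(-68.6), np.float64(1.3)))]
```

```bash
python3 -m creep '[[-0.1,0.014,0,0,0,0,-1],[-0.1,0.014,0,0,0,0,-1],[0,0,0,0,0,0,-1],[0,0,0,0,0,0,-1],[0,0,0,0,0,0,-1]]'
python3 - <<'E'
from h import *
u=np.array([.9906,-.1368]);v=np.array([.1368,.9906]);O=np.array([.5880,.0600])
s=grab('side');g=s['img'].astype(int).mean(2)
def atY(px,y):
    o,d=ray(s,*px);k=(y-(o[:2]-O)@v)/(d[:2]@v);p=o+k*d;return round((p[:2]-O)@u*1e3,1),round(p[2]*1e3,1)
print(g[188:196,218:234].astype(int))
w=np.clip(g[190:193,220:230]-122,0,None);c=220+(w*np.arange(10)).sum()/w.sum();print(c,atY((c,191),-.037))
a=cv2.resize(s['img'][170:210,200:250],None,fx=12,fy=12,interpolation=2)
cv2.imwrite('pics/c8.png',cv2.cvtColor(a,cv2.COLOR_RGB2BGR))
E
```

```text
clock: 10.27
eef_pos: [0.5179, 0.0709, 0.0537]
eef_rot: [[0.99, -0.138, 0.01], [-0.138, -0.99, 0.003], [0.009, -0.004, -1.0]]
contact_force: [9.7, -1.8, -6.3]
grip_width: 0.0291
grasp_force: 79.4
[[205 193 200 221 221 210 197 181 167 155 139 126 121 121 124 127]
 [194 188 184 178 164 145 146 154 135 126 118 117 116 115 113 112]
 [155 139 134 128 120 124 169 204 151 115 114 118 116 114 109 101]
 [139 118 113 116 114 130 202 247 181 121 116 118 116 112 102  91]
 [139 123 113 114 114 120 176 221 171 124 115 113 110 107  98  94]
 [143 122 111 112 110 108 133 163 147 124 108 106 114 122 125 127]
 [132 111 102 101  98  98 103 118 116 111 107 126 163 188 203 212]
 [125 112 110 116 111 105  92  74  79  96 131 165 206 236 249 250]]
224.779299847793 (np.float64(-69.0), np.float64(31.1))
```

View pics/c8.png

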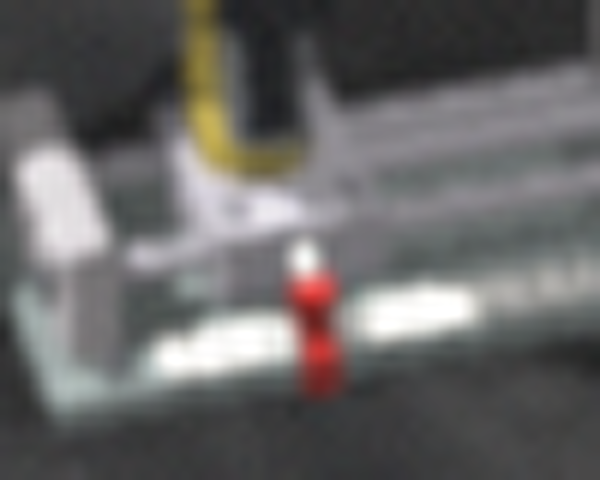

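Side crop: the pointer is at (303,255) and the clip at (313,290). Along the slide that is -69.0 for the pointer and about -68.7 for the clip. The sleeve is seated and gripped at 79 N, with the spring pulling about 10 N. I hand in.

```bash
python3 -c "
from rig import arm
print(arm.finish_job())"
```

```text
the job is handed in; nothing more can be done
None
```

I handed the job in with the sleeve seated on the pin and gripped at about 79 N, holding the carriage against its spring with the pointer about 0.3 mm from the clip's middle by my camera measurement; no verdict came back.

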